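# Snap the cold chisel back into its clip rack

## Robot

A 6-joint arm with a two-finger parallel gripper is mounted at the origin on the work surface. World frame = base frame: x ahead of the robot, y to its left, z up, the work surface at z = 0. Lengths are in m, angles in rad, forces in N, time in s.
With the tool pointing down it reaches from about 0.425 to 0.925 m from the base axis. Payload 12.5 kg.
Tool frame: the origin (TCP) lies at the very end of the fingers, on their centre line; the grasp point (between the pads) lies 19 mm behind it (bot.pinch_z is the distance from the TCP to the grasp point, in m); z points along the fingers, y is the line along which they close (so a half turn about z gives the same grasp; the last joint's range is limited). The gripper opens to 85 mm and grips with 20 to 120 N. Pads are 22 mm wide; open, the fingers measure 114 mm over their backs; the gripper's body (76 mm by 85 mm) begins 54 mm behind the grasp point. The pads swing forward as they close: fully open they stand 13 mm farther back than shut.
Start: joints at [1.177, 0.491, 1.559, -0, 1.092, -0.106], TCP at [0.177, 0.599, 0.231] pointing down, gripper open.
Joint ranges: [-3.1, 3.1], [-0.84, 2.19], [0.05, 2.79], [-1.13, 4.28], [0.06, 2.93], [-2.69, 2.69]. Speed limits (rad/s): [2.22, 2.22, 2.79, 3.14, 3.14, 3.14].

## Interface

Orientations are given as a rotation vector (axis times angle).
In Python, from bench import bot gives the robot as it stands. The module is installed in compiled form; this text tells all that it offers. Calls block until the motion is done:
- bot.move_pose(position, orientation): joint-space move of the TCP to a pose.
- bot.move_straight(position, velocity=0.15, ori=None, stop_force=None): straight line of the TCP; ori=None keeps the orientation; velocity is the mean speed in m/s. With stop_force (N) it stops when the force on the tool has changed by that much, and returns True; else False.
- bot.move_j(angles): joint-space move.
- bot.release() and bot.clamp(strength=None): open the fingers fully, or close them until they stop; strength is the grip in N (None keeps the last).
- bot.hold(seconds).
- bot.inverse_kinematics(position, orientation): joint angles nearest the present ones, or None.
- bot.grab_frame(name): name is "scene" or "top" or "wrist"; returns a dict with "image" (420x560x3 uint8, red, green, blue), "fx", "fy", "cx", "cy" (pixels), "camera_from_world" (4x4, takes a point from world to camera coordinates). Camera axes: x right, y up, looking along -z (the intrinsics and any distortion apply to the point x, -y, -z); pixel columns grow to the right and rows downward; lengths in m; the calibration is good to about 2 mm. A picture is of the moment at which its call begins. There is no depth.
A pose or a line that the arm cannot do raises bot.Unreachable and nothing moves.
- bot.hand_in(): hands the job in; it is judged then, once.
Readings, each from a call of its own:
- bot.get_t(): time.
- bot.get_qpos(): joint angles.
- bot.get_qd(): joint speeds.
- bot.get_joint_efforts(): joint torques, N m.
- bot.get_position(): TCP position.
- bot.get_tcp_rot(): TCP orientation.
- bot.get_contact_force(): force on the tool from outside, world axes, zero at the start.
- bot.get_wrist_torque(): the same for the moment, N m.
- bot.get_finger_gap(): opening from 0.0 (shut) to 1.0 (fully open).
- bot.get_grasp_force(): force on a finger pad.
Only numpy, scipy, OpenCV 4.12 (cv2) and the standard library are available. Lean on these libraries where they do the work, as an engineer would, in place of code of your own. Each camera call takes 0.05 s, during which the arm holds its last target. There are 200 camera calls.

## Task

Put the round cold chisel away in the empty pair of spring clips on the chisel rack: with its blade pointing at the square tip guard but still clear of it, press the chisel straight down until it snaps fully home in both clips, then slide it along in the clips until the blade is inside the guard and the shoulder of its head is up against the clip. Use no more force than it needs (never load the clips' saddles with more than 35 N), let go of it, and leave everything else on the bench where it is.

Things in the scene. Friction and masses are not known exactly. Their poses are not given: they have to be found in the camera images.
- chisel_mid (a point): Cold chisel, dark steel, 190 mm long, about 0.3 kg: round shank 18 mm dia, head 26 mm dia x 18 mm at its -x end, blade flaring flat to 24 mm at its +x end, pale carbide edge. Lies on the bench; the bigger head lifts its -x end, so it leans by 1.7 deg. This point: on the axis, mid-length, 10.8 mm above the bench. x: along the axis to the edge (it may be rolled about x). The shank runs from x = -77 to +60 mm.
- chisel_shoulder (a point): On the chisel's axis, where the 26 mm head steps down to the 18 mm shank: 77 mm behind chisel_mid. The front of the head is the shoulder (a step 4 mm high).
- chisel_edge (a point): On the chisel's axis, at the cutting edge: 95 mm ahead of chisel_mid.
- clips (a point): Chisel rack: wood board 250 x 135 mm, top 22 mm below this point. This point: midway between the two C-shaped, black-dipped spring clips of the empty pair, where a seated shank's axis lies. x: along the clips to the tip guard, y: to its left, z: up. Clips at x = +-42 mm, 14 mm wide each (70 mm free between them); open upward, lips 15 mm apart, flared tops 11 mm above this point.
- stop_face (a point): Rack: rear face of the rear clip, at axis height, 49 mm behind clips (-x). The chisel's shoulder comes to rest against this face. When it does, chisel_mid is 28 mm ahead (+x) of clips and the edge is 19 mm inside the guard.
- guard_mouth (a point): Rack: centre of the open mouth of the tip guard, a square dark steel tube (33 mm inside, 39 mm outside, 30 mm deep, closed at the back) at axis height, 104 mm ahead of clips (+x). It is closed above, so the blade can only enter along x.
- rack: The fixed foot of the rack: four studs in the bench. Origin 62 mm straight below the unloaded clips, same axes, 0 to 20 mm above the bench. The studs carry the board on soft rubber bushes: it gives several mm under a press or a push along x, and springs back. Snapping the chisel into both clips takes about 10 to 18 N down, sliding it in them 7 to 14 N. 70 mm to the right (-y) a thin drift fills a smaller pair.
- saddles: Rack: the two steel blocks the clips stand on, one under each clip. A seated shank rests on their tops, 9 mm below clips, and the shoulder butts on the rear one. The closed clips themselves pull a seated chisel down on them with a few N. Origin as that of the rack, but moving with the board.
- chisel: The chisel as a whole; its origin and axes are those of chisel_mid.
- punch_mid (a point): Bystander: centre punch, square 14 mm shank, 150 mm long, lying beside the chisel. Middle of it, 7 mm up.
- hammer_mid (a point): Bystander: ball-peen hammer, wood handle, 285 mm long, on the far side. Middle of the handle, 17 mm up.
- pan_mid (a point): Bystander: shallow steel chip pan, 150 x 210 x 32 mm, to the right of the chisel. Its middle, half-way up.
- brush_mid (a point): Bystander: flat bench brush, 190 mm long, on the far side. Its middle, 10 mm up.
- lump_mid (a point): Bystander: rusty ore chip about 35 mm across, between chisel and rack. Its middle, 10 mm up.
- jar_mid (a point): Bystander: small white sample jar, 48 mm dia, 62 mm tall, between chisel and rack. Its middle, 31 mm up.
Things that resemble listed ones, but are neither listed nor needed, are in the scene too. What is shaped like the chisel but green or yellow is not meant.

How it is judged:
On the way:
1. the chisel is snapped fully down in both clips, its blade still outside the guard (z of chisel_mid in the frame of clips between -0.0025 and 0.0015 m and y of chisel_mid in the frame of clips between -0.002 and 0.002 m and angle between the x axis of chisel_mid and the x axis of clips, either way round below 0.03 rad and x of chisel_edge in the frame of guard_mouth below 0 m), for 0.2 s.
At the end, for the whole second after the job is handed in: The chisel lies seated in both clips: its axis within 2 mm sideways, 1.5 mm in height and 0.03 rad of the seated line, its edge at least 15 mm inside the guard, its shoulder no more than 1.5 mm off the rear clip; released and at rest, nothing else moved by over 20 mm (z of chisel_mid in the frame of clips between -0.0025 and 0.0015 m and y of chisel_mid in the frame of clips between -0.002 and 0.002 m and angle between the x axis of chisel_mid and the x axis of clips, either way round below 0.03 rad and x of chisel_edge in the frame of guard_mouth above 0.015 m and x of chisel_shoulder in the frame of stop_face above -0.0015 m and linear speed of chisel below 0.01 m/s); the robot touches nothing.
It fails at once if the chisel presses on the saddle blocks of the clips with more than 35 N (contact force between chisel and saddles above 35 N).
It fails at once if another thing on the bench is shifted by more than 20 mm (distance of any of punch_mid, hammer_mid, pan_mid, brush_mid, lump_mid, jar_mid from where it was at the start of the episode above 0.02 m).
It also fails if it takes over 48 s, if anything falls off the work surface, if the arm or the gripper's body presses on something with over 40 N, if the wrist force passes 120 N, or if a joint passes its speed limit or range.

## Working session

There is one attempt and no reset: what is moved stays moved. The work goes in short steps, each a Python script; the robot and the scene stay as the last script left them, time stands still between calls to the robot, and variables do not carry over. Pictures are saved under pics/ and viewed, at most 10 in all, crops included, and the job is handed in when it is done.

```bash
mkdir -p pics; cat > h.py <<'E'
import numpy as np, cv2
from bench import bot
def grab(n,fn):
    f=bot.grab_frame(n); cv2.imwrite('pics/'+fn,f['image'][:,:,::-1]); np.savez('pics/'+fn+'.npz',**{k:np.array(v) for k,v in f.items()}); return f
def load(fn): return dict(np.load('pics/'+fn+'.npz',allow_pickle=True))
def cast(f,uv,z):
    T=np.array(f['camera_from_world']);R=T[:3,:3];t=T[:3,3];c=-R.T@t
    out=[]
    for u,v in np.atleast_2d(uv):
        d=R.T@np.array([(u-f['cx'])/f['fx'],-(v-f['cy'])/f['fy'],-1.]); out.append(c+d*(z-c[2])/d[2])
    return np.array(out)
def proj(f,p):
    T=np.array(f['camera_from_world']);q=np.atleast_2d(p)@T[:3,:3].T+T[:3,3]
    return np.c_[f['cx']+f['fx']*q[:,0]/-q[:,2], f['cy']-f['fy']*q[:,1]/-q[:,2]]
E
python3 - <<'E'
from h import *
a=grab('top','t0.png'); b=grab('scene','s0.png')
print(a.keys(),a['fx'],a['camera_from_world'],b['camera_from_world'],bot.get_t(),bot.get_tcp_rot())
E
```

```text
dict_keys(['image', 'fx', 'fy', 'cx', 'cy', 'camera_from_world']) 414.31550444637134 [[-0.02413258 -0.99969643 -0.00496723 -0.04585343]
 [ 0.98837025 -0.02460479  0.15006281 -0.53542445]
 [-0.15013947 -0.00128806  0.98866399 -1.14153231]
 [ 0.          0.          0.          1.        ]] [[ 0.561541    0.82744104 -0.00361009 -0.23630856]
 [-0.65010227  0.44388114  0.61671433  0.34839764]
 [ 0.5118972  -0.34396345  0.78717876 -1.31159431]
 [ 0.          0.          0.          1.        ]] 0.1 [-4.50477288e-01 -3.10882859e+00  1.49303100e-03]
```

View pics/t0.png

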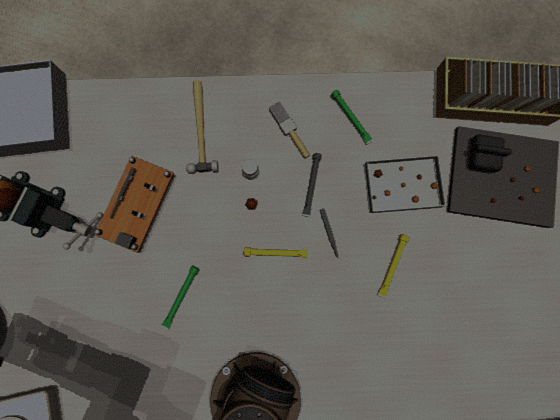

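View pics/s0.png

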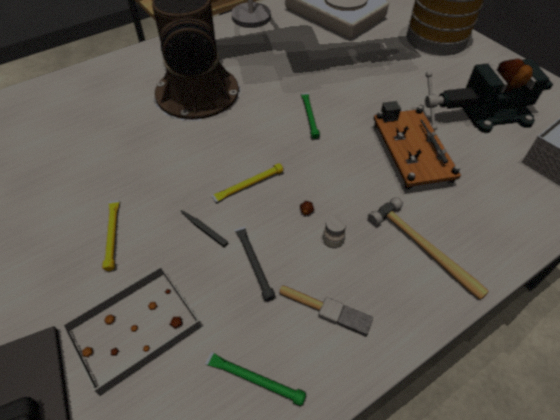

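The top view shows the dark chisel with its head at (317,156) and its edge at (307,214). The empty clips are at (150,186) and (137,212), and the guard is at (126,240). The scene view confirms the layout: guard at (391,112), clips at about (401,132) and (413,157). Next I need rough positions and an enlarged crop.

```bash
python3 - <<'E'
from h import *
a=load('t0.png'); im=a['image']
hsv=cv2.cvtColor(im,cv2.COLOR_RGB2HSV)
# chisel: dark, window
m=(im.max(2)<95).astype(np.uint8); w=np.zeros_like(m); w[148:222,296:330]=1; m&=w
ys,xs=np.nonzero(m); P=np.c_[xs,ys].astype(np.float32); c=P.mean(0); u=np.linalg.svd(P-c)[2][0]; u=u*np.sign(u[1]); s=(P-c)@u
e=np.array([c+u*s.min(),c+u*s.max()]); print('chisel px',e,len(P)); W=cast(a,e,0.011); d=W[1]-W[0]
print('chisel',W.round(4),'mid',W.mean(0),'len',np.linalg.norm(d),'yaw',np.degrees(np.arctan2(d[1],d[0])))
px=[(151,186),(138,212)]; C=cast(a,px,0.065); d=C[1]-C[0]; print('clips',C,C.mean(0),np.linalg.norm(d),np.degrees(np.arctan2(d[1],d[0])),np.hypot(*C.mean(0)[:2]))
b=load('s0.png')
A=cv2.resize(im[145:265,80:180],None,fx=4.5,fy=4.5,interpolation=cv2.INTER_CUBIC)[:540,:400]
B=cv2.resize(b['image'][90:200,362:472],None,fx=4,fy=4,interpolation=cv2.INTER_CUBIC)
o=np.zeros((540,800,3),np.uint8);o[:,:400]=A;o[:440,400:]=B[:,:400]
cv2.imwrite('pics/c1.png',cv2.convertScaleAbs(o,alpha=1.6)[:,:,::-1])
E
```

```text
chisel px [[311.18713 147.44414]
 [314.31198 221.57698]] 584
chisel [[ 0.708  -0.1792  0.011 ]
 [ 0.4855 -0.1798  0.011 ]] mid [ 0.59673493 -0.17946797  0.011     ] len 0.22251274072798316 yaw -179.85354708001088
clips [[0.59162842 0.28108295 0.065     ]
 [0.51863343 0.31591767 0.065     ]] [0.55513092 0.29850031 0.065     ] 0.08088093274607405 154.4885590555476 0.6302957851006632
```

View pics/c1.png

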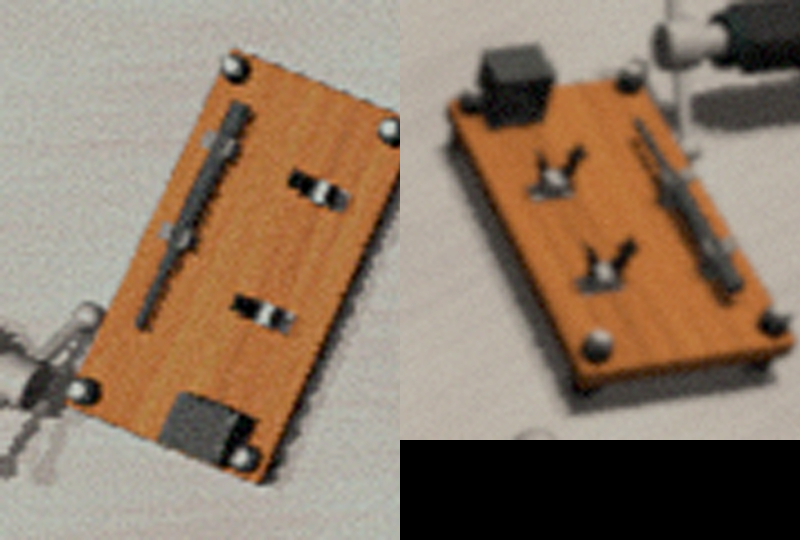

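The clips are at crop positions (320,190) and (263,313), which map to top pixels (151.1,187.2) and (138.4,214.6). The guard is at the lower left of the board. The chisel mask was too loose, so I'll get close wrist looks at both, rack first.

```bash
cat >> h.py <<'E'
from scipy.spatial.transform import Rotation as Ro
def ori(yaw,tilt=0.,flip=0):
    """tool z down, tool x along/against heading yaw; tilt>0 = object heading dips by tilt, tool stays perpendicular"""
    h=np.array([np.cos(yaw)*np.cos(tilt),np.sin(yaw)*np.cos(tilt),-np.sin(tilt)])
    y=np.cross([0,0,1],h); y/=np.linalg.norm(y); z=-np.cross(h,y); x=-h if flip else h
    return Ro.from_matrix(np.c_[x,np.cross(z,x),z]).as_rotvec()
E
python3 - <<'E'
from h import *
a=load('t0.png')
W=cast(a,[(317.3,153.5),(306.7,215)],0.012); d=W[1]-W[0]; yc=np.arctan2(d[1],d[0]); print('chisel',W,W.mean(0),np.linalg.norm(d),yc)
C=cast(a,[(151.1,187.2),(138.4,214.6)],0.062); d=C[1]-C[0]; yk=np.arctan2(d[1],d[0]); print('clips',C.mean(0),np.linalg.norm(d),yk)
for fl in (0,1):
    q=[bot.inverse_kinematics(list(p),ori(y,0,fl)) for p,y in (((*C.mean(0)[:2],.25),yk),((*W.mean(0)[:2],.25),yc),((*C.mean(0)[:2],.05),yk))]
    print(fl,[None if k is None else np.round(k,2) for k in q])
    if fl==0 or q0 is None: q0=q
fl=min((0,1),key=lambda f:max(abs(bot.inverse_kinematics([*C.mean(0)[:2],.25],ori(yk,0,f))[5]),abs(bot.inverse_kinematics([*W.mean(0)[:2],.25],ori(yc,0,f))[5])))
print('flip',fl)
bot.move_pose([*C.mean(0)[:2],.27],ori(yk,0,fl)); f=grab('wrist','w1.png'); print(bot.get_t(),f['camera_from_world'])
bot.move_pose([*W.mean(0)[:2],.22],ori(yc,0,fl)); f=grab('wrist','w2.png'); print(bot.get_t())
E
```

```text
chisel [[ 0.68862929 -0.19654764  0.012     ]
 [ 0.50513724 -0.15828275  0.012     ]] [ 0.59688326 -0.1774152   0.012     ] 0.18743941806357511 2.936002036876017
clips [0.55024186 0.298617   0.062     ] 0.08424568234282637 2.7264496114717036
0 [array([ 0.39,  0.48,  1.53,  0.  ,  1.13, -0.76]), array([-0.39,  0.47,  1.54,  0.  ,  1.13, -1.76]), array([ 0.39,  0.71,  1.71,  0.  ,  0.72, -0.76])]
1 [array([0.39, 0.48, 1.53, 0.  , 1.13, 2.38]), array([-0.39,  0.47,  1.54, -0.  ,  1.13,  1.38]), array([0.39, 0.71, 1.71, 0.  , 0.72, 2.38])]
flip 0
1.9 [[ 4.03177164e-01  9.15121473e-01  9.29353223e-04 -4.95629958e-01]
 [-8.64981148e-01  3.81417877e-01 -3.26079770e-01  4.16938634e-01]
 [-2.98757072e-01  1.30664044e-01  9.45341801e-01 -2.92954770e-01]
 [ 0.00000000e+00  0.00000000e+00  0.00000000e+00  1.00000000e+00]]
3.7
```

View pics/w1.png

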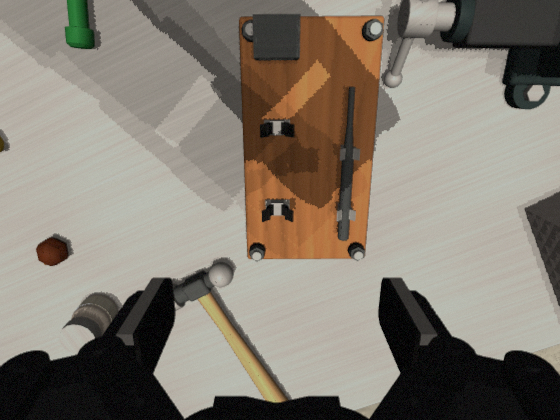

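View pics/w2.png

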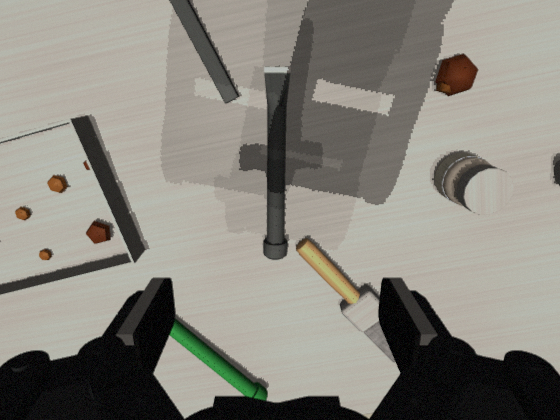

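In the wrist view of the rack, the front clip is at (277,129), the rear clip at (278,209) and the guard mouth edge at about (276,58). In the wrist view of the chisel, the head end is at (275,254), the shoulder is at about (275,240) and the pale edge is at (277,70). One enlarged crop will give exact pixels.

```bash
python3 - <<'E'
from h import *
a=load('w1.png')['image']; b=load('w2.png')['image']
A=cv2.resize(a[40:230,235:325],None,fx=3.1,fy=3.1,interpolation=cv2.INTER_CUBIC)
A=cv2.convertScaleAbs(A,alpha=1.8,beta=20)
B=cv2.resize(b[60:265,245:305],None,fx=2.9,fy=2.9,interpolation=cv2.INTER_CUBIC); B=cv2.convertScaleAbs(B,alpha=1.6,beta=10)
o=np.zeros((595,460,3),np.uint8);o[:A.shape[0],:A.shape[1]]=A;o[:B.shape[0],285:285+B.shape[1]]=B
cv2.imwrite('pics/c2.png',o[:,:,::-1])
# chisel silhouette width centres per row
g=b.max(2)
for r in (64,68,72,76,120,160,200,220,232,238,242,250,256,260):
    row=b[r,255:300].astype(int); print(r,np.round(row.max(1)).tolist())
E
```

```text
64 [166, 164, 167, 165, 164, 166, 166, 164, 157, 150, 152, 152, 150, 149, 150, 150, 147, 147, 150, 148, 149, 150, 149, 151, 149, 146, 151, 146, 148, 148, 148, 149, 148, 146, 147, 136, 75, 72, 75, 77, 76, 77, 76, 75, 75]
68 [145, 148, 148, 147, 152, 149, 149, 151, 156, 176, 186, 184, 186, 185, 186, 185, 187, 185, 186, 186, 186, 187, 187, 186, 186, 183, 182, 186, 186, 187, 185, 185, 171, 97, 102, 93, 79, 77, 78, 77, 73, 77, 78, 75, 76]
72 [147, 147, 148, 151, 150, 150, 149, 154, 150, 145, 147, 148, 143, 144, 143, 146, 146, 146, 148, 144, 143, 144, 142, 143, 141, 147, 146, 147, 145, 166, 163, 151, 88, 89, 85, 80, 77, 78, 77, 77, 76, 77, 75, 72, 76]
76 [148, 150, 153, 150, 152, 149, 151, 150, 147, 114, 68, 70, 69, 70, 68, 68, 66, 69, 71, 71, 70, 66, 65, 69, 68, 66, 68, 66, 69, 64, 37, 37, 33, 36, 46, 71, 72, 75, 78, 75, 74, 75, 73, 73, 74]
120 [148, 148, 148, 148, 148, 148, 148, 151, 150, 151, 151, 141, 76, 45, 49, 52, 35, 31, 31, 26, 34, 36, 31, 33, 36, 25, 31, 27, 30, 23, 30, 63, 76, 76, 73, 79, 78, 76, 76, 77, 78, 77, 79, 77, 81]
160 [80, 76, 81, 77, 74, 74, 79, 77, 75, 80, 76, 75, 42
[... 1123 characters left out ...]
182, 185, 183, 183, 183, 180, 167, 161, 151, 102, 62]
250 [183, 181, 181, 179, 180, 178, 180, 170, 91, 47, 55, 66, 72, 73, 75, 75, 78, 83, 85, 83, 81, 80, 82, 78, 59, 74, 69, 69, 64, 54, 49, 56, 118, 182, 181, 181, 186, 182, 180, 183, 174, 118, 132, 153, 177]
256 [181, 178, 179, 181, 182, 180, 182, 178, 181, 171, 152, 81, 75, 77, 76, 83, 83, 88, 81, 84, 82, 82, 81, 81, 78, 73, 68, 67, 65, 90, 134, 170, 181, 183, 183, 179, 182, 184, 183, 182, 181, 184, 184, 183, 183]
260 [181, 183, 183, 180, 185, 181, 184, 181, 179, 182, 182, 183, 182, 180, 184, 181, 171, 168, 165, 167, 166, 166, 168, 174, 173, 184, 182, 183, 183, 183, 183, 179, 185, 180, 184, 183, 180, 182, 181, 183, 179, 183, 181, 181, 181]
```

View pics/c2.png

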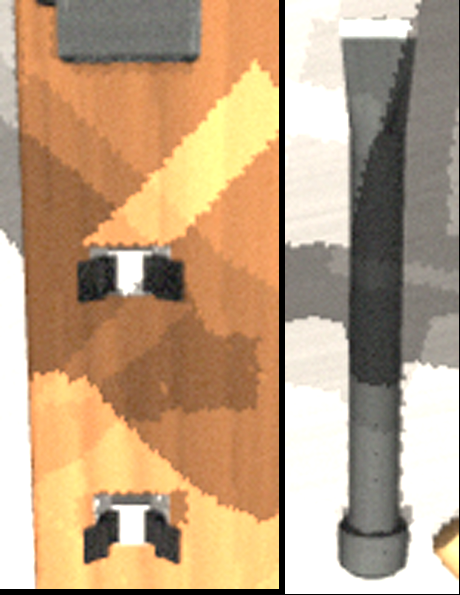

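```bash
python3 - <<'E'
from h import *
b=load('w2.png'); a=load('w1.png')
E=cast(b,[(275.9,66.5)],.008)[0]; S=cast(b,[(275.4,237.7)],.0131)[0]
s1=cast(b,[(275.4,210)],.012)[0]; s2=cast(b,[(276.1,140)],.010)[0]
d=E-S; print('E',E,'S',S,np.linalg.norm(d),np.arctan2(d[1],d[0]),'shank yaw',np.arctan2(*(s2-s1)[[1,0]]))
u=d/np.linalg.norm(d); print('mid from S',S+.077*u,'from E',E-.095*u)
T=a['camera_from_world'];print('cam',-T[:3,:3].T@T[:3,3])
R=cast(a,[(277.9,221.3)],.073)[0]; F=cast(a,[(277.5,136.8)],.073)[0]; G=cast(a,[(276.8,57.7)],.0815)[0]
b1=cast(a,[(277.7,40+514/3.1)],.053)[0]
d=F-R; y=np.arctan2(d[1],d[0]); d2=G-R; y2=np.arctan2(d2[1],d2[0]); u=np.array([np.cos(y2),np.sin(y2)])
print('rear',R,'front',F,'guard',G,'dist',np.linalg.norm(d),np.linalg.norm(d2),'(84,153) yaw',y,y2)
print('clips from R',R[:2]+.049*u,'F',F[:2]-.035*u,'G',G[:2]-.104*u)
# top-view cross check
t=load('t0.png'); c=(R[:2]+.049*u+F[:2]-.035*u)/2
print('top proj of clip tips', proj(t,[[*(c-.042*u),.062],[*(c+.042*u),.062]]), 'scene',proj(load('s0.png'),[[*(c-.042*u),.062],[*(c+.042*u),.062]]))
E
```

```text
E [ 0.50288472 -0.15739083  0.008     ] S [ 0.66844607 -0.19253673  0.0131    ] 0.16932751611063657 2.932414656146091 shank yaw 2.9256174013086196
mid from S [ 0.5931587  -0.17655448  0.01078083] from E [ 0.59577174 -0.17710919  0.01086132]
cam [0.47294843 0.33281242 0.41335826]
rear [0.59637418 0.28053556 0.073     ] front [0.51860768 0.31425622 0.073     ] guard [0.45608288 0.341035   0.0815    ] dist 0.08476267871583155 0.15301660082570895 (84,153) yaw 2.7324483237282076 2.734447256855787
clips from R [0.55137969 0.29993906] F [0.5507466  0.30039659] G [0.5515814  0.29985207]
top proj of clip tips [[150.43011585 186.92324109]
 [137.98016245 214.32664822]] scene [[413.01367752 153.786436  ]
 [400.44677892 130.46470148]]
```

The measurements agree: clips at (0.5513, 0.3000) with yaw 2.734, chisel_mid at (0.5945, −0.1768) with yaw 2.930. Next I grasp 13 mm behind mid, perpendicular to the leaning axis, and carry it above the clips.

```bash
cat >> h.py <<'E'
CL=np.array([.5513,.3000]); YK=2.7338; UK=np.array([np.cos(YK),np.sin(YK)])
CM=np.array([.5945,-.1768]); YC=2.930; UC=np.array([np.cos(YC),np.sin(YC)]); TILT=.0297; G=-.013
E
python3 - <<'E'
from h import *
o=ori(YC,TILT); p=CM+G*UC
bot.move_pose([*p,.10],o); bot.move_straight([*p,.0025],.08,stop_force=15); print(bot.get_position(),bot.get_t())
bot.clamp(80); print('gap',bot.get_finger_gap(),bot.get_grasp_force(),bot.get_position())
bot.move_straight([*p,.15],.15); print(bot.get_contact_force(),bot.get_t())
q=CL-.012*UK
bot.move_pose([*q,.15],ori(YK)); print(bot.get_t(),bot.get_position(),bot.get_contact_force(),bot.get_finger_gap())
bot.move_straight([*q,.095],.1)
f=grab('wrist','w3.png'); print(bot.get_t())
E
```

```text
[ 0.60746887 -0.17964819  0.00302151] 5.6167
gap 0.17587630398624177 78.10123443603516 [ 0.6073188  -0.17961658  0.00282452]
[ 0.39811125  1.03111644 -4.22531261] 7.4
9.1417 [0.56275708 0.29440408 0.14993384] [ 0.71288739  0.7156253  -3.2690252 ] 0.1807050650682591
9.8917
```

View pics/w3.png

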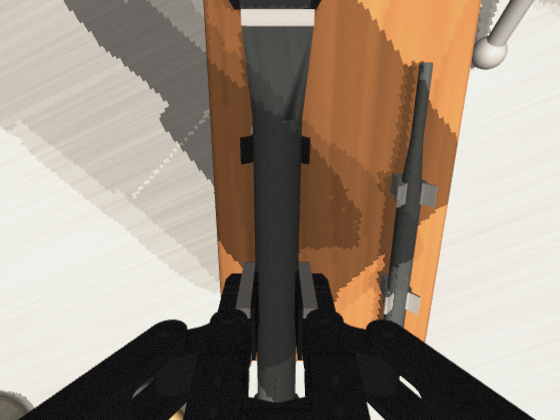

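The chisel is held above the clips. Its edge is at (278,9), the shank centre is at about (277,150) and the front clip tips span columns 240 to 309 at row 150. I'll check it numerically in the clip frame.

```bash
python3 - <<'E'
from h import *
f=load('w3.png'); im=f['image'].astype(int)
for r in (150,160,180,200,130): print(r,im[r,234:320].max(1).tolist() if r in(150,) else '', np.nonzero(im[r,240:320].max(1)<50)[0][[0,-1]]+240)
print('pale',im[0:32,278].max(1).tolist()); print([np.nonzero(im[r,225:330].max(1)>140)[0][[0,-1]]+225 for r in (12,16,20)])
L=lambda p:np.array([(p[:2]-CL)@UK,(p[:2]-CL)@np.array([-UK[1],UK[0]])])*1000
c=lambda u,v,z:L(cast(f,[(u,v)],z)[0]).round(1)
print('edge',c(278,9.5,.104),'shank',c(277.5,200,.104),c(277.5,130,.104))
print('clip',c(240.5,150,.073),c(309.5,150,.073))
E
```

```text
150 [106, 106, 110, 111, 106, 103, 55, 22, 26, 20, 23, 21, 19, 16, 24, 18, 10, 9, 19, 26, 34, 38, 40, 38, 39, 42, 43, 48, 47, 44, 48, 48, 45, 45, 46, 53, 49, 50, 51, 48, 47, 50, 50, 52, 45, 51, 52, 52, 46, 48, 50, 47, 52, 48, 46, 47, 45, 43, 47, 44, 42, 44, 44, 41, 34, 32, 37, 22, 18, 21, 20, 27, 22, 20, 17, 38, 87, 107, 110, 107, 115, 109, 109, 116, 142, 143] [241 309]
160  [241 309]
180  [254 299]
200  [254 299]
130  [253 300]
pale [53, 51, 51, 52, 52, 50, 51, 57, 80, 201, 224, 227, 227, 227, 228, 228, 230, 228, 227, 227, 228, 225, 224, 225, 224, 201, 117, 77, 77, 76, 75, 80]
[array([225, 329]), array([225, 329]), array([225, 329])]
edge [93.8 -0.5] shank [27.3 -0.3] [54.4 -0.3]
clip [41.4 16.6] [ 41.3 -15.2]
```

The chisel is about 0.5–1 mm right of the clip centre, so I shift it 0.5 mm left and press gently. I'll log height and force, with a force stop.

```bash
python3 - <<'E'
from h import *
q=CL-.012*UK+.0005*np.array([-UK[1],UK[0]])
bot.move_straight([*q,.078],.06); f0=bot.get_contact_force(); print(f0)
for z in np.arange(.074,.0445,-.0015):
    s=bot.move_straight([*q,z],.012,stop_force=20)
    p=bot.get_position(); F=bot.get_contact_force()-f0; print(round(z,4),round(p[2],4),F.round(1),bot.get_wrist_torque().round(2),s)
    if F[2]>20 or s: break
print(bot.get_t()); f=grab('wrist','w4.png'); grab('scene','s4.png')
E
```

```text
[ 0.243114   -0.01399232 -2.85259541]
0.074 0.074 [-0.  -0.1 -0.7] [ 0.04  0.01 -0.07] False
0.0725 0.0724 [-0.1 -0.1 -0.6] [0.01 0.05 0.02] False
0.071 0.0709 [-0.3 -0.4 -0.6] [-0.    0.04 -0.  ] False
0.0695 0.0694 [-0.9  0.5 -0.3] [-0.06  0.04  0.  ] False
0.068 0.0679 [ 0.7 -1.  -0.2] [ 0.03 -0.01  0.02] False
0.0665 0.0664 [-0.1  0.1 -0.3] [-0.01  0.02 -0.01] False
0.065 0.065 [-0.1  0.2  0.8] [-0.13  0.02  0.01] False
0.0635 0.0636 [-0.4 -1.5  3.8] [-0.16  0.1   0.08] False
0.062 0.0621 [-0.2 -1.5  5.6] [-0.15  0.1  -0.01] False
0.0605 0.0607 [-0.8 -1.6  7.1] [-0.09  0.07  0.01] False
0.059 0.0593 [-0.6 -1.5  9.3] [-0.16  0.23 -0.01] False
0.0575 0.058 [-1.4 -1.2  9.7] [-0.17  0.26  0.01] False
0.056 0.0565 [-1.2 -1.5 11.3] [-0.23  0.29  0.06] False
0.0545 0.055 [-1.4 -1.1 10.7] [-0.13  0.18  0.05] False
0.053 0.0528 [ 0.2 -0.7  2.3] [-0.07 -0.01  0.02] False
0.0515 0.0516 [-1.2 -2.   9. ] [-0.32  0.12  0.07] False
0.05 0.0504 [-0.8 -1.3 10.1] [-0.37  0.24  0.05] False
0.0485 0.0491 [-2.2 -2.8 12.6] [-0.46  0.27  0.  ] False
0.047 0.0479 [-1.5 -3.  14.6] [-0.59  0.35  0.06] False
0.0455 0.0467 [-2.3 -4.9 18.2] [-0.68  0.42  0.  ] False
16.0333
```

There was one clear snap at z≈0.053, close to the predicted 0.0533, and after that only the board's give. I'll ease back to about the neutral height and look.

```bash
python3 - <<'E'
from h import *
p=bot.get_position()
for z in (.0495,.0520,.0530): 
    bot.move_straight([p[0],p[1],z],.02); bot.hold(.1); print(z,bot.get_position()[2],bot.get_contact_force().round(1),bot.get_wrist_torque().round(2))
f=grab('wrist','w5.png'); s=grab('scene','s5.png'); print(bot.get_t())
A=cv2.resize(f['image'][0:330,190:450],None,fx=1.5,fy=1.5); B=cv2.resize(s['image'][70:200,345:475],None,fx=3,fy=3,interpolation=cv2.INTER_CUBIC)
o=np.zeros((495,790,3),np.uint8);o[:,:390]=A;o[:390,395:785]=B
cv2.imwrite('pics/c5.png',cv2.convertScaleAbs(o,alpha=1.7,beta=15)[:,:,::-1])
E
```

```text
0.0495 0.04990768751905157 [-2.4 -2.4  8.9] [-0.41  0.36  0.11]
0.052 0.05198919810957862 [-1.6 -1.   4.1] [-0.32  0.26 -0.02]
0.053 0.05290832935707658 [-0.6 -1.6  3.2] [-0.27  0.23 -0.03]
17.4083
```

View pics/c5.png

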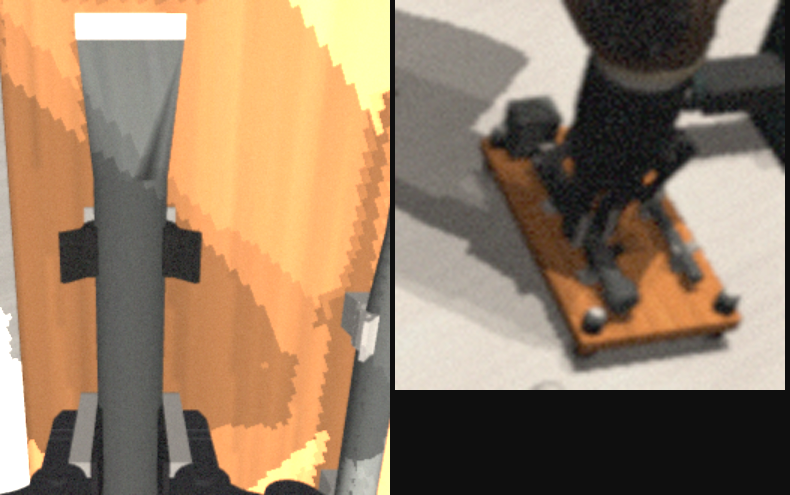

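The front clip brackets the shank symmetrically, and the edge is still short of the guard. The forces leave about 2.5 mm unexplained, either slip in the grip or not fully seated. I'll compare the chisel's image in the tool camera before and after the press.

```bash
python3 - <<'E'
from h import *
def edges(f):
    im=f['image'].astype(float).max(2); col=im[0:40,270:286].mean(1); 
    top=np.interp(140,[col[np.argmax(col>140)-1],col[np.argmax(col>140)]],[np.argmax(col>140)-1,np.argmax(col>140)])
    c2=im[:,270:286].mean(1); k=int(np.ceil(top))+5
    while c2[k]>140:k+=1
    r=im[int(top)+6:int(top)+12].mean(0); 
    i=278
    while r[i]>175:i-=1
    j=278
    while r[j]>175:j+=1
    return top,k-1+(c2[k-1]-140)/(c2[k-1]-c2[k]),i,j
for n in('w3.png','w4.png','w5.png'): print(n,np.round(edges(load(n)),2))
f=load('w3.png'); n=np.array([-UK[1],UK[0]])
for dz in (0,.001,.0025): 
    e=CL+.094*UK-.0003*n; print(dz,proj(f,[[*(e+.012*n),.1037+dz],[*(e-.012*n),.1037+dz]]).round(2).tolist())
im=load('w5.png')['image'].max(2)
for r in (146,158,166,174,182,200): print(r,im[r,228:328:1].tolist())
E
```

```text
w3.png [  8.49  25.73 240.   315.  ]
w4.png [-4.000e-02  2.574e+01  2.390e+02  3.140e+02]
w5.png [-7.000e-02  2.574e+01  2.390e+02  3.140e+02]
0 [[241.29, 9.08], [313.47, 9.0]]
0.001 [[241.02, 8.51], [313.77, 8.43]]
0.0025 [[240.6, 7.64], [314.23, 7.56]]
146 [110, 105, 110, 109, 110, 111, 109, 109, 107, 108, 107, 105, 103, 105, 100, 98, 102, 104, 106, 110, 107, 109, 104, 78, 74, 35, 34, 36, 39, 45, 44, 44, 46, 42, 45, 50, 47, 50, 47, 49, 49, 47, 51, 50, 47, 51, 49, 51, 49, 47, 49, 48, 51, 47, 49, 50, 50, 43, 46, 48, 53, 46, 47, 47, 43, 44, 41, 43, 39, 36, 40, 30, 40, 68, 95, 108, 108, 108, 108, 101, 100, 103, 111, 129, 126, 108, 111, 112, 132, 138, 138, 137, 138, 138, 140, 144, 143, 143, 144, 144]
158 [103, 34, 21, 23, 21, 25, 23, 19, 19, 22, 18, 23, 20, 21, 20, 18, 21, 24, 18, 25, 27, 18, 21, 21, 22, 17, 17, 32, 41, 41, 39, 41, 47, 46, 42, 48, 44, 44, 48, 46, 47, 43, 49, 45, 54, 51, 52, 49, 46, 45, 50, 49, 53, 45, 47, 49, 49, 47, 45, 46, 47, 48, 44, 46, 46, 44, 40, 37, 40, 40, 24, 19, 25, 27, 28, 22, 19, 23, 22, 29, 22, 17, 16, 23, 22, 19, 22, 25, 17, 21, 19, 20, 27, 17, 19, 27, 74,
[... 989 characters left out ...]
8, 41, 50, 54, 52, 48, 49, 51, 52, 48, 46, 51, 46, 48, 50, 53, 47, 49, 53, 50, 51, 46, 47, 49, 42, 42, 45, 45, 44, 47, 39, 40, 39, 19, 18, 13, 13, 25, 24, 26, 23, 29, 21, 25, 19, 22, 17, 12, 14, 25, 22, 17, 23, 12, 14, 19, 21, 26, 60, 110, 107, 109, 112]
200 [105, 105, 105, 107, 107, 111, 111, 110, 110, 109, 106, 107, 105, 102, 100, 99, 99, 97, 101, 103, 99, 108, 107, 104, 107, 99, 33, 36, 43, 41, 45, 42, 44, 45, 46, 45, 45, 49, 48, 45, 46, 44, 51, 49, 51, 48, 50, 50, 53, 52, 47, 48, 51, 48, 47, 44, 48, 49, 48, 47, 44, 49, 46, 44, 47, 42, 40, 40, 39, 37, 38, 53, 100, 100, 95, 96, 94, 98, 92, 96, 99, 100, 104, 101, 100, 99, 103, 101, 103, 106, 105, 109, 108, 107, 104, 106, 110, 109, 111, 109]
```

The pale edge stayed at row 25.7 in the tool camera, so there was no slip or pitch. The lips now cover the shank's sides (visible 42 px against 45.5 px free), so it's past the lips. To check the depth, I'll rise to the height where the board is unloaded and read it there.

```bash
python3 - <<'E'
from h import *
p=bot.get_position()
for z in (.054,.055,.056):
    bot.move_straight([p[0],p[1],z],.02); bot.hold(.15); F=bot.get_contact_force(); print(z,bot.get_position()[2].round(5),F.round(1), 'lat',(F[:2]@[-UK[1],UK[0]]).round(1))
    if F[2]<-3: break
print(bot.get_t())
E
```

```text
0.054 0.05394 [-0.2 -1.1  0.3] lat 1.1
0.055 0.05495 [-0.1 -0.8 -1.7] lat 0.8
0.056 0.05595 [-1.3 -0.2 -3.6] lat 0.7
18.6083
```

The board is unloaded at TCP z≈0.0556, which puts the axis about 2 mm higher than nominal. That could be grip-height error or incomplete seating. I'll press once more to about 24 N, still under the 35 N limit, and re-measure the neutral height.

```bash
python3 - <<'E'
from h import *
p=bot.get_position(); n=np.array([-UK[1],UK[0]]); f0=-2.85
z=.048
bot.move_straight([p[0],p[1],z],.03,stop_force=24)
while z>.041:
    F=bot.get_contact_force(); print(round(z,4),bot.get_position()[2].round(4),(F[2]-f0).round(1),'lat',(F[:2]@n).round(1))
    if F[2]-f0>22.5: break
    z-=.001; bot.move_straight([p[0],p[1],z],.02)
for z in (.0525,.054,.0555):
    bot.move_straight([p[0],p[1],z],.04); bot.hold(.15); F=bot.get_contact_force(); print(z,bot.get_position()[2].round(5),F.round(1))
print(bot.get_t())
f=grab('wrist','w6.png')
E
```

```text
0.048 0.0492 13.3 lat 3.7
0.047 0.0484 15.0 lat 4.4
0.046 0.0476 16.2 lat 5.2
0.045 0.0468 17.6 lat 6.1
0.044 0.0459 19.1 lat 6.7
0.043 0.0451 19.9 lat 6.1
0.042 0.0443 21.7 lat 6.9
0.0525 0.05264 [-1.4 -1.4  4.1]
0.054 0.05394 [-1.4 -1.4  0.5]
0.0555 0.05542 [-0.2 -1.4 -3.2]
22.1667
```

The neutral height is unchanged and the response was linear up to about 22 N, so it is seated in both clips and the offset comes from the grip height. Next I slide it along +x in steps, watching the axial force for the plateau and then the stop.

```bash
python3 - <<'E'
from h import *
p=bot.get_position(); n=np.array([-UK[1],UK[0]]); F0=bot.get_contact_force(); log=[]
for s in np.arange(.002,.0441,.002):
    bot.move_straight([*(p[:2]+s*UK),p[2]],.02)
    F=bot.get_contact_force()-F0; fx=-F[:2]@UK; P=bot.get_position(); log.append(fx)
    print(round(s*1e3),((P-p)[:2]@UK*1e3).round(1),'fx',fx.round(1),'lat',(F[:2]@n).round(1),'z',F[2].round(1))
    pl=np.median(log[3:]) if len(log)>6 else 99
    if fx>19 or (s>.022 and fx>pl+6): break
print(bot.get_t()); grab('wrist','w7.png')
E
```

```text
2 1.7 fx 3.3 lat 0.4 z 0.1
4 3.3 fx 4.9 lat 2.4 z 0.1
6 4.8 fx 7.8 lat 1.6 z -0.6
8 6.7 fx 9.0 lat 1.7 z 0.1
10 8.8 fx 8.6 lat 0.2 z -1.3
12 10.8 fx 9.5 lat 1.6 z -0.6
14 12.7 fx 9.9 lat 1.0 z -0.4
16 14.8 fx 9.6 lat 1.1 z -0.7
18 16.8 fx 8.9 lat 1.6 z -1.1
20 18.8 fx 8.7 lat 1.5 z -0.8
22 20.8 fx 9.5 lat 1.4 z -0.4
24 22.8 fx 8.6 lat 1.5 z -0.2
26 24.8 fx 8.5 lat 1.2 z -1.0
28 26.8 fx 8.2 lat 0.9 z -1.6
30 28.8 fx 9.6 lat 1.3 z -1.1
32 30.8 fx 9.1 lat 1.5 z -0.3
34 32.8 fx 9.1 lat 1.4 z -0.8
36 34.5 fx 10.7 lat 1.8 z -0.5
38 36.0 fx 12.6 lat 2.1 z -0.8
40 37.5 fx 17.4 lat 4.3 z -0.5
27.2167
```

The plateau of about 9 N rises to 17 N after roughly 28 mm of real slide, so the shoulder is home. I'll relax the board, release, rise and look.

```bash
python3 - <<'E'
from h import *
p=bot.get_position()
for s in (.005,.008,.0095):
    bot.move_straight([*(p[:2]-s*UK),p[2]],.03); F=bot.get_contact_force(); fx=-F[:2]@UK; print(s,fx.round(1),F.round(1))
    if fx<2.5: break
bot.release(); print(bot.get_finger_gap(),bot.get_contact_force().round(1)); p=bot.get_position()
bot.move_straight([p[0],p[1],.12],.1); print(bot.get_t())
bot.move_pose([*(CL-.0*UK),.27],ori(YK)); f=grab('wrist','w8.png'); print(bot.get_t(),bot.get_contact_force().round(1))
cv2.imwrite('pics/c8.png',cv2.convertScaleAbs(cv2.resize(f['image'][5:245,200:400],None,fx=2.5,fy=2.5,interpolation=cv2.INTER_CUBIC),alpha=1.7,beta=15)[:,:,::-1])
E
```

```text
0.005 6.3 [ 5.1 -4.3 -3.1]
0.008 1.1 [ 0.  -2.8 -2.3]
1.003784922917953 [-0.2 -0.1 -0.9]
29.3917
30.0917 [-0.3  0.2  0.4]
```

View pics/c8.png

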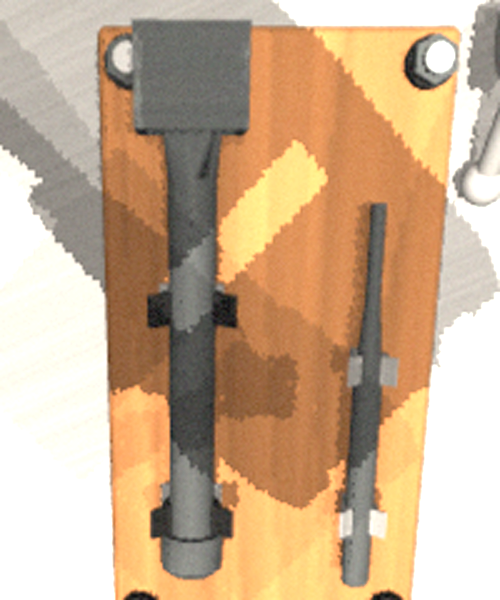

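The blade is inside the guard, the shoulder (crop row ~540) sits against the rear clip (row ~537), and both clips hold the shank. A light touch with closed fingers will settle the seating height; seated, the shank top should be at about 0.070–0.071.

```bash
python3 - <<'E'
from h import *
bot.clamp(20); o=ori(YK)
bot.move_straight([*CL,.085],.2); F0=bot.get_contact_force()
z=.076
while z>.062:
    bot.move_straight([*CL,z],.03); dF=(bot.get_contact_force()-F0)[2]; print(round(z,4),bot.get_position()[2].round(4),dF.round(1))
    if dF>5: break
    z-=.001
bot.move_straight([*CL,.12],.15); print(bot.get_t())
E
```

```text
0.076 0.0759 -0.3
0.075 0.075 -0.1
0.074 0.074 -0.4
0.073 0.0729 -0.2
0.072 0.0719 -0.1
0.071 0.071 -0.2
0.07 0.0701 2.1
0.069 0.0692 4.2
0.068 0.0683 5.7
34.8833
```

```bash
python3 - <<'E'
from h import *
print(bot.hand_in(), bot.get_t())
E
```

```text
the job is handed in; nothing more can be done
the job is handed in; nothing more can be done
```

The job is handed in at about 35 s of the 48 s, with no verdict shown: the chisel snapped past both clips' lips, slid until its shoulder met the rear clip with the blade in the guard, and was released (about 22 N peak press, bystanders not approached), but my height readings put it 1–2 mm above the nominal seated line (limit 1.5 mm), so full seating is not confirmed.

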